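# Release the held test tokens into the coin cup and hold the reset arm at its stop

## Task

The coin-release mechanism on the counter is holding two test tokens behind its gate. Stand the empty aluminium coin cup in the cup bay under the mouth of the chute and let go of it; then take the brass reset arm by its thumb pin, swing it away from the chute mouth against its spring all the way to its stop so that both tokens run down into the cup, and finish the program while still holding it at the stop with the fingers, without letting it spring back. Do not push the other loose parts about.

Things in the scene. Friction and masses are not known exactly. Their poses are not given: they have to be found in the camera images.
- cup_center (a point): Centre (half-way up) of the coin cup: plain straight-sided aluminium cup, 60 mm outside diameter, 60 mm tall, 2.5 mm wall, open at the top, about 110 g, empty and upright on the counter at one side. z axis up; it is round, so its yaw does not matter. It can be gripped across its outside from above.
- cup_bay (a point): Middle of the floor of the cup bay (6 mm above the counter), a pocket 68 mm square inside at the mechanism's end near the robot. Axes: x level, towards the chute and reset arm (away from the robot), y left, z up. Walls 3 mm thick, 25 mm tall: full width at front and back, but on the two y sides only 12 mm at each corner, leaving a 44 mm finger gap. The cup can be lowered straight in.
- thumb_pin (a point): Middle of the thumb pin of the brass reset arm: a level round brass pin, 14 mm diameter, along the y axis of cup_bay, standing out 36 mm from the -y side of the flat, 14 mm wide arm; this point is 18 mm out from the arm's side and 90 mm from the pivot line. Height 245 mm at rest, 230 mm at the stop. Below the pin 50 mm are free; beside it stands only the arm.
- reset_pivot (a point): Point on the level pivot line of the reset arm, level with thumb_pin along y: the thumb pin swings round this point in an upright plane at 90 mm radius. 158 mm above the counter. Its axes are those of cup_bay.
- reset_arm (a joint): Swing of the reset arm, rad: 0 at rest, leaning 0.26 from upright to -x (towards the cup bay); grows as its top swings to +x of cup_bay; stop at 0.90, leaning 0.64 to +x. A spring pulls it back if let go: about 3 N at the thumb pin to start, 6 N at the stop. Its lower end is the gate; past about 0.5 the tokens slide out under it.
- chute_mouth (a point): Middle of the lower edge of the coin chute, where the tokens drop off: above the back wall of the bay, 71 mm above the counter, 5 mm higher than the rim of a cup standing in the bay. It does not overhang the bay. The chute is 36 mm wide and rises from here to +x at 25 degrees; the frame of the reset arm begins 70 mm along +x.
- token_a_center (a point): Centre of the first test token, a brass disc 26 mm in diameter and 4 mm thick, 17 g, lying in the chute just behind the gate. Nothing needs to touch it: it slides down the polished chute by itself when the gate is lifted.
- token_b_center (a point): Centre of the second test token, the same as the first, lying next behind it in the chute.
- hub_center (a point): Bystander: centre of the silver aluminium pointer hub, a flange of 48 mm diameter with a 26 mm boss and a flat pointer reaching 51 mm out from its axis, 26 mm tall, at one side of the counter (it may change sides with the cup).
- window: Bystander: ruby glass flag window in a thin steel rim, 50 x 76 x 6 mm, lying flat; origin at the middle of its underside.
- bolt_a: Bystander: iron housing bolt standing on its 24 mm square head beside the mechanism, 72 mm tall, 14 mm shank; origin at the middle of its underside.
- bolt_b: Bystander: the other iron housing bolt, lying down beside the mechanism, with a square nut on it, 72 mm long, 24 mm square head; origin under its middle.
- gear: Bystander: small brass gear wheel, 52 mm diameter, 12 mm tall at its hub, lying flat beside the mechanism, to its +y side; origin at the middle of its underside.
- driver: Bystander: screwdriver 190 mm long, lying on the counter; origin under it.
Things that resemble listed ones, but are neither listed nor needed, are in the scene too. Of the things that look like the part that bears cup_center, take the one that is farthest from the robot's base at the start.

How it is judged:
By the outcome, as a careful person would: the job done as asked, in the order asked, and still so for the second after the job is handed in, while the arm keeps its last pose, push and grip.
It also fails if it takes over 54 s, if anything falls off the work surface, if the arm or the gripper's body presses on something with over 40 N, if the wrist force passes 120 N, or if a joint passes its speed limit or range.

## Robot

A 7-joint arm with a two-finger parallel gripper is mounted at the origin on the work surface. World frame = base frame: x ahead of the robot, y to its left, z up, the work surface at z = 0. Lengths are in m, angles in rad, forces in N, time in s.
With the tool pointing down it reaches from about 0.425 to 1.025 m from the base axis. Payload 9.4 kg.
Tool frame: the origin (TCP) lies at the very end of the fingers, on their centre line; the grasp point (between the pads) lies 19 mm behind it; x points along the fingers, z is the direction in which the jaws open and shut, and the axes are right-handed (so a half turn about x gives the same grasp; the last joint's range is limited). The gripper opens to 85 mm and grips with 20 to 120 N. Pads are 22 mm wide; open, the fingers measure 114 mm over their backs; the gripper's body (76 mm by 85 mm) begins 54 mm behind the grasp point. The pads swing forward as they close: fully open they stand 13 mm farther back than shut.
Start: joints at [1.117, 0.599, -0.003, 1.599, 0.002, 0.943, -0.08], TCP at [0.267, -0.674, 0.231] pointing down, gripper open.
Joint ranges: [-2.57, 2.57], [-0.35, 1.97], [-1.29, 1.29], [0.11, 2.56], [-1.05, 4.19], [0.11, 1.86], [-2.63, 2.63]. Speed limits (rad/s): [2.22, 2.22, 3.01, 3.01, 3.14, 3.14, 3.14].

## Interface

Orientations are given as a unit quaternion [x, y, z, w].
In Python, from plant import ctrl gives the robot as it stands.
- The arm moves only by the shell command python3 -m creep 'ROWS' [FORCE]. ROWS is a JSON object of lists of equal length, an entry for each row: "dp": the shift along the tool's x, y, z in units of 0.5 m (1.0 is 0.5 m), a list of three; "turn": the turn, a rotation vector about the tool's x, y, z in units of 2 pi rad (1.0 is 2 pi rad), a list of three; "fingers": the opening, from -1 (shut) to 1 (fully open), so that 0 is half open. A call has 1 to 5 rows; each row shifts and turns the commanded pose from where the row before left it, along the tool's axes as they then stand; what a row does not reach is not made up. A row lasts 1/8 s, in which the tool goes at most 62.5 mm and 10.7 degrees, less where a joint would pass 70% of its speed; a pose out of reach is approached as far as the arm can. A call with a number of a shift or a turn outside -1 to 1 is refused whole. A call with a gripper value outside its range is refused whole. The fingers move at their own pace and stop on an object; FORCE is the grip in N (left out, the last holds). Time passes only in rows, so rows that do not move let the fingers close. It gives the time, the measured TCP pose, the force and the opening at its end, in the units of the state.
- ctrl.get_state(): the state, without advancing time (a new reading comes with each control period).
- ctrl.camera(name): name is "side" or "top"; returns a dict with "pixels" (420x560x3 uint8, red, green, blue), "camera_matrix" (3x3 intrinsics, pixels), "world_to_cam" (4x4, takes a point from world to camera coordinates). Camera axes: x right, y up, looking along -z (the intrinsics and any distortion apply to the point x, -y, -z); pixel columns grow to the right and rows downward; lengths in m; the calibration is good to about 2 mm. A picture is of the moment at which its call begins. There is no depth.
- ctrl.hand_in(): hands the job in, once; it reports no verdict.
The state is a dict: "time_s": time; "joint_pos": joint angles; "joint_velocities": joint speeds; "joint_torque": joint torques, N m; "eef_pos": TCP position; "tool_rot": TCP orientation; "ft_force": force on the tool from outside, world axes, zero at the start; "ft_torque": the same for the moment, N m; "gripper_width": finger opening in m.
Only numpy, scipy, OpenCV 4.12 (cv2) and the standard library are available. Lean on these libraries where they do the work, as an engineer would, in place of code of your own. Each camera call takes 0.05 s, during which the arm holds its last target. There are 200 camera calls.

## Working session

There is one attempt and no reset: what is moved stays moved. The work goes in short steps, Python scripts to look and compute and a shell command to move; the robot and the scene stay as the last step left them, time stands still between calls to the robot, and variables do not carry over. Pictures are saved under pics/ and viewed, about 8 in all and at most 12, crops included, and the job is handed in when it is done.

```bash
mkdir -p pics; ls; python3 - <<'E'
from plant import ctrl
import cv2,json
s=ctrl.get_state(); print({k:s[k] for k in('time_s','eef_pos','tool_rot','gripper_width','ft_force')})
for n in('side','top'):
    c=ctrl.camera(n); cv2.imwrite(f'pics/{n}0.png',c['pixels'][:,:,::-1]); print(n,c['camera_matrix'],c['world_to_cam'],[k for k in c])
E
```

```text
pics
{'time_s': 0.0, 'eef_pos': array([ 0.2665625 , -0.67370183,  0.23040597]), 'tool_rot': array([ 0.3977562 ,  0.58529278, -0.39723806,  0.58431523]), 'gripper_width': 0.08547266243757862, 'ft_force': array([ 0.39624772,  0.42785522, -0.24655393])}
side [[439.26091958   0.         281.43514451]
 [  0.         439.26091958 201.5530682 ]
 [  0.           0.           1.        ]] [[-0.99123734 -0.13191796 -0.00679612  0.56318909]
 [ 0.07169725 -0.58052141  0.81108224 -0.18424633]
 [-0.11094161  0.80348774  0.58489265 -1.07673184]
 [ 0.          0.          0.          1.        ]] ['pixels', 'camera_matrix', 'world_to_cam']
top [[514.17238313   0.         279.62668457]
 [  0.         514.17238313 202.06233758]
 [  0.           0.           1.        ]] [[ 0.00561563 -0.99990276  0.01276445 -0.04056697]
 [ 0.9847388   0.00774999  0.17386615 -0.58973276]
 [-0.17394817  0.01159329  0.98468656 -1.19771364]
 [ 0.          0.          0.          1.        ]] ['pixels', 'camera_matrix', 'world_to_cam']
```

View pics/side0.png

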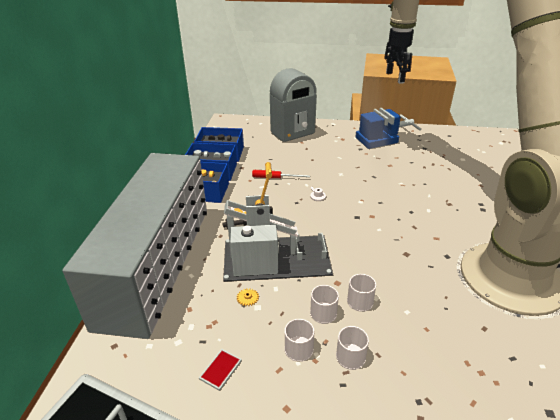

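View pics/top0.png

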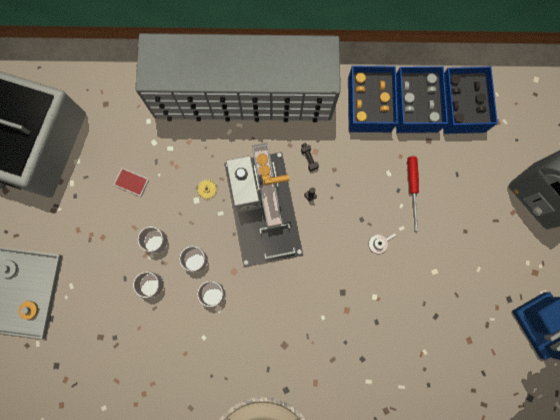

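Side view: four cups at (324,303), (362,292), (299,339) and (352,347), with the mechanism around (270,245). Top view: cups at (152,240), (193,260), (148,285) and (211,295), with the mechanism at (265,210), bay end near (275,245), thumb pin near (280,179), base around (262,420).

```bash
cat > h.py <<'E'
import numpy as np,cv2
from plant import ctrl
C={}
def cam(n):
    C[n]=ctrl.camera(n); return C[n]['pixels']
def ray(n,u,v):
    c=C[n];K=c['camera_matrix'];T=c['world_to_cam']
    d=np.array([(u-K[0,2])/K[0,0],-(v-K[1,2])/K[1,1],-1]);R=T[:3,:3]
    return -R.T@T[:3,3],R.T@d/np.linalg.norm(d)
def onz(n,u,v,z):
    o,d=ray(n,u,v);return o+d*(z-o[2])/d[2]
def tri(a,b):
    (o1,d1),(o2,d2)=ray('side',*a),ray('top',*b)
    s=np.linalg.lstsq(np.c_[d1,-d2],o2-o1,rcond=None)[0]
    p,q=o1+d1*s[0],o2+d2*s[1];return (p+q)/2,np.linalg.norm(p-q)
def proj(n,p):
    c=C[n];q=c['world_to_cam'][:3,:3]@p+c['world_to_cam'][:3,3]
    K=c['camera_matrix'];return np.array([K[0,0]*q[0]/-q[2]+K[0,2],K[1,1]*-q[1]/-q[2]+K[1,2]])
E
python3 - <<'E'
from h import *
t=cam('top');s=cam('side')
a=cv2.resize(t[140:275,225:325],None,fx=4.4,fy=4.4,interpolation=cv2.INTER_CUBIC)
b=cv2.resize(t[220:310,130:230],None,fx=4,fy=4,interpolation=cv2.INTER_CUBIC)
c=cv2.resize(s[155:285,215:335],None,fx=4.6,fy=4.6,interpolation=cv2.INTER_CUBIC)
cv2.imwrite('pics/a.png',a[:,:,::-1]);cv2.imwrite('pics/c.png',c[:,:,::-1])
d=cv2.resize(s[265:375,275:385],None,fx=3.6,fy=3.6,interpolation=cv2.INTER_CUBIC)
cv2.imwrite('pics/b.png',np.hstack([b,np.vstack([d,np.zeros_like(d)])[:360,:396]] )[:,:,::-1] if b.shape[0]==360 else b)
for p in [(152,236),(193,256),(148,281),(211,291)]:
    q=onz('top',*p,.06);print(p,q.round(3),np.hypot(*q[:2]).round(3))
E
```

```text
(152, 236) [0.504 0.267 0.06 ] 0.57
(193, 256) [0.457 0.168 0.06 ] 0.487
(148, 281) [0.398 0.271 0.06 ] 0.482
(211, 291) [0.376 0.123 0.06 ] 0.396
```

View pics/a.png

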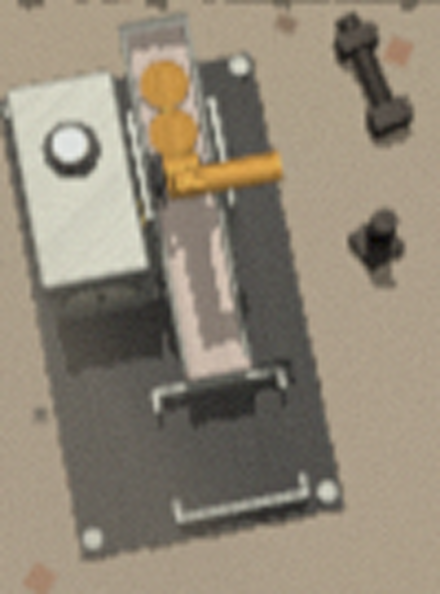

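View pics/c.png

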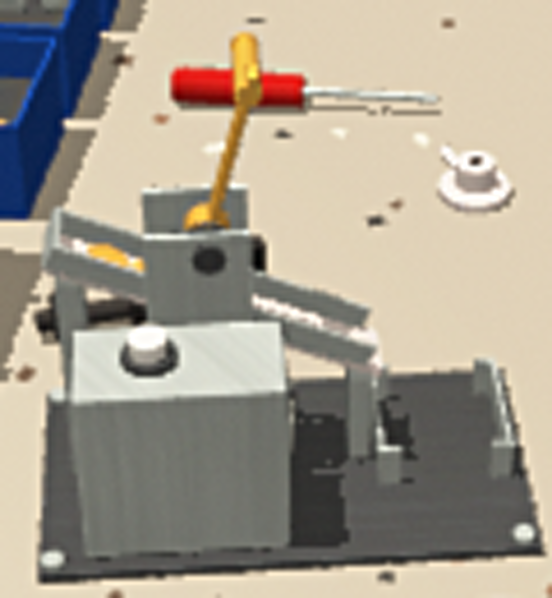

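View pics/b.png

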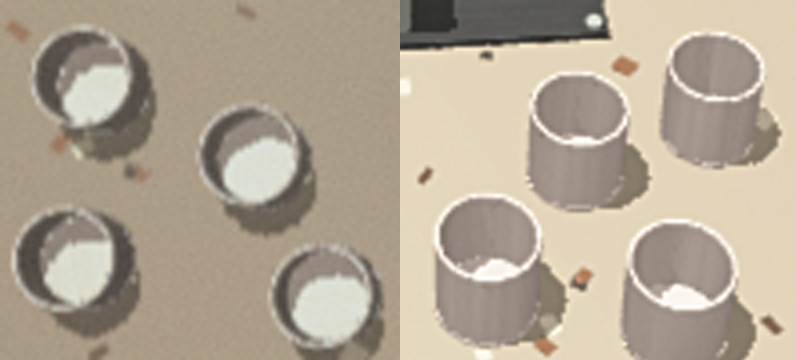

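Five pictures viewed. Cup candidates in the top view: (152,240), (193,260), (148,285), (211,295), at 0.57, 0.49, 0.48, 0.40 m from the base. The enlarged crop shows four identical empty upright cups, so the one meant is (152,240) top / (299,331) side, the farthest. The crops also show the bay's U-shaped front wall and back wall, and the pin pointing to the right (-y), with its tip near crop (281,166).

```bash
python3 - <<'E'
from h import *
cam('top');cam('side')
A=lambda x,y:(225+x/4.4-.4,140+y/4.4-.4)
S=lambda x,y:(215+x/4.6-.4,155+y/4.6-.4)
print('cup rim',tri((299.1,330.8),(150.2,238.9)))
for nm,p in dict(FL=(177,520),FR=(306,492),BL=(155,392),BR=(286,368)).items(): print(nm,onz('top',*A(*p),.028).round(4))
print('FL',tri(S(516,443),A(177,520)));print('FR',tri(S(487,360),A(306,492)))
print('BL',tri(S(377,444),A(155,392)))
print('tip',tri(S(245,40),A(281,167)));print('near',tri(S(248,75),A(225,180)))
print('chute lip L/R', tri(S(379,368),A(187,380)))
for q in [(5,95),(83,555),(342,508)]: print('plate',onz('top',*A(*q),.006).round(4))
# mask of pin in both
for n,(x0,y0,x1,y1) in dict(top=(262,174,292,186),side=(258,158,275,178)).items():
    im=C[n]['pixels'][y0:y1,x0:x1].astype(int);m=((im[...,0]-im[...,2]>80)&(im[...,1]>.45*im[...,0]))
    print(n,x0,y0);print('\n'.join(''.join('.#'[int(v)] for v in r) for r in m))
E
```

```text
cup rim (array([0.49670617, 0.27106066, 0.05819409]), np.float64(0.0014359219414290874))
FL [ 0.4564 -0.0017  0.028 ]
FR [ 0.4723 -0.0729  0.028 ]
BL [0.5275 0.0113 0.028 ]
BR [ 0.5415 -0.0617  0.028 ]
FL (array([ 0.45438554, -0.001654  ,  0.03249836]), np.float64(0.0034900773068903385))
FR (array([ 0.47246653, -0.0728682 ,  0.03036983]), np.float64(0.0006139156337339989))
BL (array([0.52736171, 0.01115722, 0.03448116]), np.float64(0.0013520282408702267))
tip (array([ 0.6063079 , -0.05222238,  0.24808398]), np.float64(0.0008988544820684017))
near (array([ 0.600806  , -0.02606004,  0.24345678]), np.float64(0.0010384090428301415))
chute lip L/R (array([ 0.52893272, -0.00700929,  0.07343203]), np.float64(0.0008714089002626634))
plate [0.703  0.1011 0.006 ]
plate [0.438  0.0511 0.006 ]
plate [ 0.4652 -0.0941  0.006 ]
top 262 174
#######..................#....
########.............######...
########........###########...
#########..################...
###########################...
.##########################...
.#########################....
.###################..........
.##############...............
...###........................
..............................
..............................
side 258 158
.................
.................
.................
.................
........####.....
.......######....
.......######....
.......######....
.......######....
.......######....
.......######....
.......######....
........######...
........######...
........#####....
........######...
........######...
........######...
........######...
........#####....
```

```bash
cat >> h.py <<'E'
from scipy.spatial.transform import Rotation as Ro
YAW=.185
X=np.array([np.cos(YAW),np.sin(YAW),0]);Y=np.array([-X[1],X[0],0]);BAY=np.array([.498,-.0313,.006])
def want(zaxis,xaxis=(0,0,-1)):
    x=np.array(xaxis,float);z=np.array(zaxis);return Ro.from_matrix(np.c_[x,np.cross(z,x),z])
def plan(pts,zaxis,ref=None):
    s=ctrl.get_state();R=Ro.from_quat(s['tool_rot']);W=want(zaxis)
    print('t',s['time_s'],'tcp',s['eef_pos'].round(4),'w',round(s['gripper_width'],4),'F',s['ft_force'].round(1),'q',s['joint_pos'].round(2))
    print('turn/2pi',((R.inv()*W).as_rotvec()/2/np.pi).round(4),'now z',R.as_matrix()[:,2].round(3))
    p=s['eef_pos']
    for q in pts: print('dp units in final frame',(W.inv().apply(np.array(q)-p)/.5).round(4));p=np.array(q)
E
python3 - <<'E'
from h import *
for z in(Y,-Y): plan([(.267,-.674,.33),(.46,-.2,.33),(.4967,.2711,.33),(.4967,.2711,.025)],z)
E
```

```text
t 0.3 tcp [ 0.2667 -0.674   0.231 ] w 0.0855 F [-0.2 -0.2 -0.6] q [ 1.12  0.6  -0.    1.6   0.    0.94 -0.08]
turn/2pi [-4.695e-01 -0.000e+00 -1.000e-04] now z [ 0.368 -0.93  -0.001]
dp units in final frame [-1.98e-01 -6.00e-04 -1.00e-04]
dp units in final frame [ 0.     -0.5538  0.8608]
dp units in final frame [ 0.     -0.2455  0.9126]
dp units in final frame [ 0.61  0.   -0.  ]
t 0.3 tcp [ 0.2667 -0.674   0.231 ] w 0.0855 F [-0.2 -0.2 -0.6] q [ 1.12  0.6  -0.    1.6   0.    0.94 -0.08]
turn/2pi [ 0.0305 -0.0001  0.    ] now z [ 0.368 -0.93  -0.001]
dp units in final frame [-1.98e-01  6.00e-04  1.00e-04]
dp units in final frame [ 0.      0.5538 -0.8608]
dp units in final frame [ 0.      0.2455 -0.9126]
dp units in final frame [ 0.61  0.   -0.  ]
```

```bash
python3 -m creep '{"dp":[[-0.1,0,0],[-0.1,0,0],[0,0.06,-0.094],[0,0.06,-0.094],[0,0.06,-0.094]],"turn":[[0.015,0,0],[0.015,0,0],[0,0,0],[0,0,0],[0,0,0]],"fingers":[1,1,1,1,1]}'
python3 -m creep '{"dp":[[0,0.06,-0.094],[0,0.06,-0.094],[0,0.06,-0.094],[0,0.06,-0.094],[0,0.06,-0.094]],"turn":[[0,0,0],[0,0,0],[0,0,0],[0,0,0],[0,0,0]],"fingers":[1,1,1,1,1]}'
python3 -c "
from h import *
plan([(.46,-.2,.33),(.4967,.2711,.33),(.4967,.2711,.025)],-Y)"
```

```text
time_s: 0.92
eef_pos: [0.3293, -0.5171, 0.3314]
tool_rot: [0.451, 0.545, -0.451, 0.545]
ft_force: [1.5, -0.6, 0.4]
gripper_width: 0.0854
time_s: 1.55
eef_pos: [0.4326, -0.2581, 0.3315]
tool_rot: [0.451, 0.545, -0.451, 0.545]
ft_force: [0.8, 0.4, -0.7]
gripper_width: 0.0851
t 1.55 tcp [ 0.4326 -0.2581  0.3315] w 0.0851 F [ 0.8  0.4 -0.7] q [ 0.49  0.22 -0.08  1.97  0.02  0.95 -0.98]
turn/2pi [ 0.0005  0.0001 -0.0001] now z [ 0.187 -0.982  0.   ]
dp units in final frame [ 0.0031  0.0753 -0.1042]
dp units in final frame [ 0.      0.2455 -0.9126]
dp units in final frame [ 0.61  0.   -0.  ]
```

```bash
python3 -m creep '{"dp":[[0,0.06,-0.08],[0,0.03,-0.1],[0,0.03,-0.1],[0,0.03,-0.1],[0,0.03,-0.1]],"turn":[[0,0,0],[0,0,0],[0,0,0],[0,0,0],[0,0,0]],"fingers":[1,1,1,1,1]}'
python3 -m creep '{"dp":[[0,0.03,-0.1],[0,0.03,-0.1],[0,0.03,-0.1],[0,0.03,-0.1],[0,0,0]],"turn":[[0,0,0],[0,0,0],[0,0,0],[0,0,0],[0,0,0]],"fingers":[1,1,1,1,1]}'
python3 -c "
from h import *
plan([(.4967,.2711,.33),(.4967,.2711,.025)],-Y)"
```

```text
time_s: 2.17
eef_pos: [0.4756, -0.0056, 0.3315]
tool_rot: [0.451, 0.545, -0.451, 0.545]
ft_force: [-0.1, 0.4, -0.8]
gripper_width: 0.0852
time_s: 2.8
eef_pos: [0.4967, 0.2049, 0.3312]
tool_rot: [0.45, 0.547, -0.449, 0.546]
ft_force: [-0.9, -0.5, -0.1]
gripper_width: 0.0855
t 2.8 tcp [0.4967 0.2049 0.3312] w 0.0855 F [-0.9 -0.5 -0.1] q [-0.24  0.28 -0.33  1.89  0.11  0.98 -1.99]
turn/2pi [ 0.0015 -0.0003 -0.    ] now z [ 0.193 -0.981 -0.002]
dp units in final frame [ 0.0024  0.0245 -0.1302]
dp units in final frame [ 0.61  0.   -0.  ]
```

```bash
python3 -m creep '{"dp":[[0,0.012,-0.065],[0,0.012,-0.065],[0.08,0,0],[0.1,0,0],[0.1,0,0]],"turn":[[0,0,0],[0,0,0],[0,0,0],[0,0,0],[0,0,0]],"fingers":[1,1,1,1,1]}'
python3 -m creep '{"dp":[[0.1,0,0],[0.06,0,0],[0,0,0]],"turn":[[0,0,0],[0,0,0],[0,0,0]],"fingers":[1,1,1]}'
python3 -c "
from h import *
plan([(.4967,.2711,.11),(.4967,.2711,.025)],-Y)
t=cam('top');s=cam('side')
a=cv2.resize(t[200:310,110:220],None,fx=3.6,fy=3.6);b=cv2.resize(s[235:385,240:390],(396,396))
cv2.imwrite('pics/g1.png',np.hstack([a,b])[:,:,::-1])"
```

```text
time_s: 3.42
eef_pos: [0.4971, 0.2653, 0.1903]
tool_rot: [0.451, 0.544, -0.451, 0.545]
ft_force: [0.9, 0.3, -0.1]
gripper_width: 0.0854
time_s: 3.8
eef_pos: [0.4958, 0.2649, 0.1095]
tool_rot: [0.449, 0.545, -0.452, 0.544]
ft_force: [-0.1, 0.5, -0.7]
gripper_width: 0.0852
t 3.8 tcp [0.4958 0.2649 0.1095] w 0.0852 F [-0.1  0.5 -0.7] q [-0.42  0.59 -0.26  2.06  0.28  0.53 -2.26]
turn/2pi [0.0004 0.0003 0.0006] now z [ 0.187 -0.982  0.002]
dp units in final frame [-0.001   0.004  -0.0119]
dp units in final frame [ 0.17  0.   -0.  ]
```

View pics/g1.png

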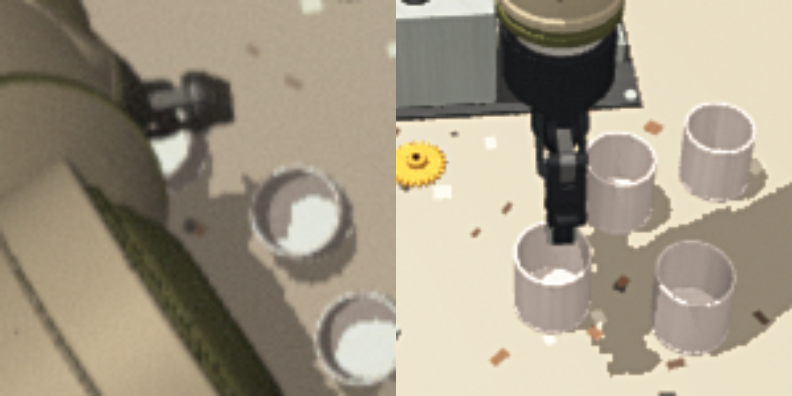

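Crop: the fingers stand over the intended cup, near finger tip at side crop (560,238), cup rim centre (552,250). I correct by 6 mm and lower.

```bash
python3 -m creep '{"dp":[[0,0.004,-0.012],[0.06,0,0],[0.06,0,0],[0.05,0,0],[0,0,0]],"turn":[[0,0,0],[0,0,0],[0,0,0],[0,0,0],[0,0,0]],"fingers":[1,1,1,1,1]}'
python3 -m creep '{"dp":[[0,0,0],[0,0,0],[0,0,0],[0,0,0],[0,0,0]],"turn":[[0,0,0],[0,0,0],[0,0,0],[0,0,0],[0,0,0]],"fingers":[0.3,0.3,0.3,0.3,0.3]}' 30
python3 -c "
from h import *
plan([(.4967,.2711,.025)],-Y)"
```

```text
time_s: 4.53
eef_pos: [0.4974, 0.2731, 0.026]
tool_rot: [0.45, 0.545, -0.451, 0.545]
ft_force: [-0.3, 1.0, 1.2]
gripper_width: 0.0854
time_s: 5.15
eef_pos: [0.4984, 0.2732, 0.0281]
tool_rot: [0.452, 0.544, -0.45, 0.545]
ft_force: [-0.4, -0.0, 5.6]
gripper_width: 0.0593
t 5.15 tcp [0.4984 0.2732 0.0281] w 0.0593 F [-0.4 -0.   5.6] q [-0.48  0.72 -0.18  2.09  0.34  0.36 -2.32]
turn/2pi [ 0.0005 -0.0001 -0.0004] now z [ 0.187 -0.982 -0.001]
dp units in final frame [ 0.0061 -0.004   0.0035]
```

```bash
python3 -m creep '{"dp":[[-0.02,0,0],[-0.08,0,0],[-0.1,0,0],[-0.08,0,0],[0,0,0]],"turn":[[0,0,0],[0,0,0],[0,0,0],[0,0,0],[0,0,0]],"fingers":[0,0,0,0,0]}'
python3 -c "
from h import *
plan([(.498,-.0313,.165),(.498,-.0313,.032)],-Y)
t=cam('top');s=cam('side')
cv2.imwrite('pics/g2.png',s[200:400,200:420,::-1].repeat(2,0).repeat(2,1))"
```

```text
time_s: 5.78
eef_pos: [0.499, 0.2736, 0.1704]
tool_rot: [0.453, 0.544, -0.449, 0.545]
ft_force: [0.1, 1.1, -2.0]
gripper_width: 0.0591
t 5.775 tcp [0.499  0.2736 0.1704] w 0.0591 F [ 0.1  1.1 -2. ] q [-0.39  0.5  -0.3   2.01  0.24  0.65 -2.23]
turn/2pi [ 0.0004 -0.0004 -0.001 ] now z [ 0.187 -0.982 -0.002]
dp units in final frame [ 0.0108 -0.1142  0.599 ]
dp units in final frame [ 0.266  0.    -0.   ]
```

View pics/g2.png

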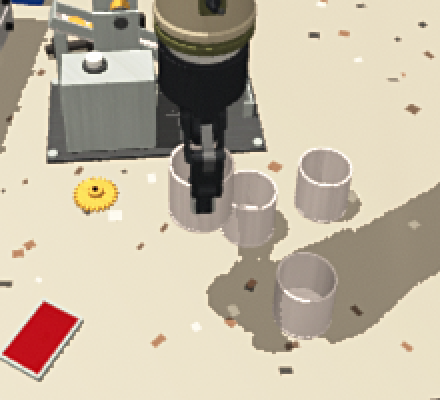

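The cup is held: side crop rim (200,165), lifted clear of its neighbours. Now over the bay.

```bash
python3 -m creep '{"dp":[[0,-0.019,0.1],[0,-0.019,0.1],[0,-0.019,0.1],[0,-0.019,0.1],[0,-0.019,0.1]],"turn":[[0,0,0],[0,0,0],[0,0,0],[0,0,0],[0,0,0]],"fingers":[0,0,0,0,0]}'
python3 -m creep '{"dp":[[0,-0.019,0.099],[0,0,0],[0.06,0,0],[0.06,0,0],[0,0,0]],"turn":[[0,0,0],[0,0,0],[0,0,0],[0,0,0],[0,0,0]],"fingers":[0,0,0,0,0]}'
python3 -c "
from h import *
plan([(.498,-.0313,.165),(.498,-.0313,.032)],-Y)"
```

```text
time_s: 6.5
eef_pos: [0.4967, 0.0167, 0.1652]
tool_rot: [0.45, 0.545, -0.451, 0.544]
ft_force: [1.0, -0.2, -1.6]
gripper_width: 0.0588
time_s: 7.12
eef_pos: [0.496, -0.031, 0.1042]
tool_rot: [0.449, 0.547, -0.451, 0.544]
ft_force: [0.9, 0.6, -1.3]
gripper_width: 0.0587
t 7.125 tcp [ 0.496  -0.031   0.1042] w 0.0587 F [ 0.9  0.6 -1.3] q [ 0.14  0.54 -0.26  2.21  0.33  0.43 -1.77]
turn/2pi [ 0.0008 -0.0002  0.0008] now z [ 0.189 -0.982 -0.001]
dp units in final frame [-0.1217  0.0039  0.0014]
dp units in final frame [ 0.266  0.    -0.   ]
```

```bash
python3 - <<'E'
from h import *
s=cam('side').copy();t=cam('top');p=ctrl.get_state()['eef_pos']
k=5;u0,v0=265,185;b=np.ascontiguousarray(cv2.resize(s[v0:v0+110,u0:u0+110],None,fx=k,fy=k,interpolation=cv2.INTER_CUBIC)[:,:,::-1])
f=lambda P:tuple(((proj('side',P)-[u0,v0]+.5)*k).astype(int).tolist())
for sx in(-1,1):
  for sy in(-1,1): cv2.circle(b,f(BAY+X*.037*sx+Y*.037*sy+[0,0,.025]),3,(0,0,255),-1)
for z,c in((.076,(0,255,0)),(.136,(255,0,0))):
  for a in np.arange(0,6.28,.4): cv2.circle(b,f(np.array([p[0]+.03*np.cos(a),p[1]+.03*np.sin(a),z])),2,c,-1)
cv2.imwrite('pics/g3.png',b)
E
```

```text
(no output)
```

View pics/g3.png

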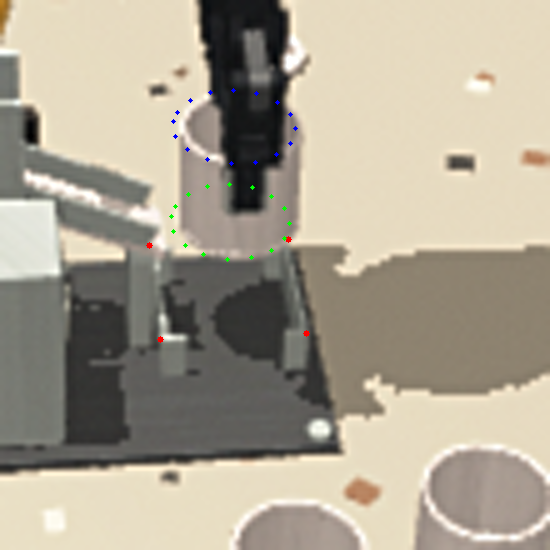

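Crop: bay corner predictions coincide with the wall corners at (163,337) and (308,333). The cup sits about 6 crop px (3 mm) nearer the robot than the TCP, so I shift 5 mm along +x of the bay and lower.

```bash
python3 -m creep '{"dp":[[0,0.01,0.001],[0.04,0,0],[0.04,0,0],[0.03,0,0],[0,0,0]],"turn":[[0,0,0],[0,0,0],[0,0,0],[0,0,0],[0,0,0]],"fingers":[0,0,0,0,0]}'
python3 -c "
from h import *
plan([(.501,-.0313,.034)],-Y)"
```

```text
time_s: 7.85
eef_pos: [0.5006, -0.0321, 0.0511]
tool_rot: [0.45, 0.546, -0.452, 0.544]
ft_force: [-6.3, -1.2, -0.1]
gripper_width: 0.0578
t 7.85 tcp [ 0.5006 -0.0321  0.0511] w 0.0578 F [-6.3 -1.2 -0.1] q [ 0.08  0.64 -0.19  2.23  0.38  0.3  -1.82]
turn/2pi [0.0005 0.0001 0.0007] now z [ 0.187 -0.982  0.001]
dp units in final frame [ 0.0341  0.0012 -0.0015]
```

```bash
python3 -m creep '{"dp":[[0,-0.004,0],[0,0,0]],"turn":[[0,0,0],[0,0,0]],"fingers":[0,0]}'
python3 -c "
from h import *
plan([(.501,-.0313,.034)],-Y)
s=cam('side');b=cv2.resize(s[185:295,265:375],None,fx=5,fy=5,interpolation=cv2.INTER_CUBIC)
cv2.imwrite('pics/g4.png',b[:,:,::-1])"
```

```text
time_s: 8.1
eef_pos: [0.5009, -0.032, 0.0518]
tool_rot: [0.451, 0.545, -0.451, 0.545]
ft_force: [-2.8, -0.6, -0.5]
gripper_width: 0.058
t 8.1 tcp [ 0.5009 -0.032   0.0518] w 0.058 F [-2.8 -0.6 -0.5] q [ 0.08  0.64 -0.19  2.24  0.38  0.3  -1.82]
turn/2pi [ 0.0005  0.     -0.0001] now z [ 0.187 -0.982  0.   ]
dp units in final frame [ 0.0357  0.0005 -0.0014]
```

View pics/g4.png

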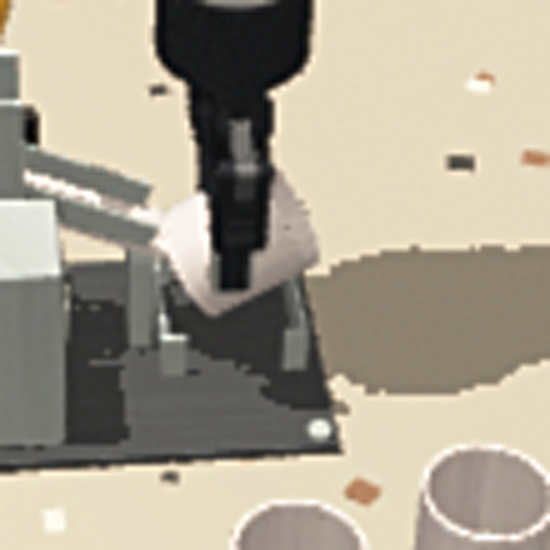

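Crop: the cup has turned about the jaw axis, roughly 30° (left side against the chute lip at (160,235), lowest point (215,312), right corner (318,250)). I lift it out and look before righting it.

```bash
python3 -m creep '{"dp":[[-0.03,-0.006,0],[-0.07,0,0],[-0.08,0,0],[-0.08,0,0],[0,0,0]],"turn":[[0,0,0],[0,0,0],[0,0,0],[0,0,0],[0,0,0]],"fingers":[0,0,0,0,0]}' 40
python3 -m creep '{"dp":[[0,0.019,-0.1],[0,0.019,-0.1],[0,0.019,-0.1],[0,0.019,-0.1],[0,0.019,-0.1]],"turn":[[0,0,0],[0,0,0],[0,0,0],[0,0,0],[0,0,0]],"fingers":[0,0,0,0,0]}'
python3 -c "
from h import *
plan([(.4967,.2711,.16)],-Y)
s=cam('side');b=cv2.resize(s[200:380,240:400],None,fx=3,fy=3,interpolation=cv2.INTER_CUBIC)
cv2.imwrite('pics/g5.png',b[:,:,::-1])"
```

```text
time_s: 8.78
eef_pos: [0.4996, -0.0326, 0.1851]
tool_rot: [0.452, 0.543, -0.449, 0.547]
ft_force: [0.8, -0.3, -2.0]
gripper_width: 0.0572
time_s: 9.4
eef_pos: [0.4973, 0.2235, 0.1811]
tool_rot: [0.451, 0.545, -0.451, 0.545]
ft_force: [1.2, -0.5, -1.9]
gripper_width: 0.0571
t 9.4 tcp [0.4973 0.2235 0.1811] w 0.0571 F [ 1.2 -0.5 -1.9] q [-0.28  0.47 -0.34  2.05  0.25  0.66 -2.17]
turn/2pi [ 0.0005  0.     -0.    ] now z [ 0.187 -0.982  0.   ]
dp units in final frame [ 0.0423  0.0164 -0.0939]
```

View pics/g5.png

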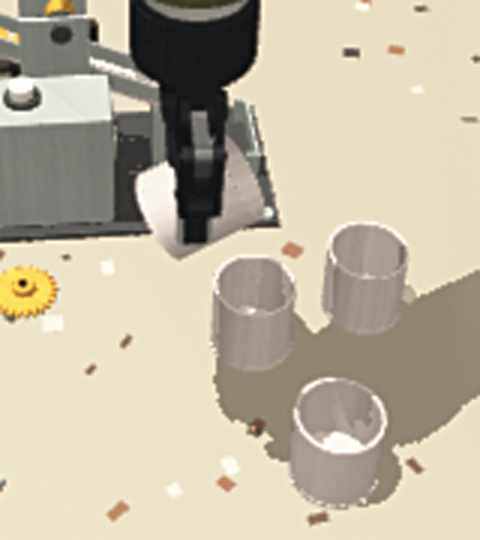

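The crop shows the cup still tilted in the jaws (left edge (135,185)–(180,258), lower edge to (265,225)). Before righting it I need to know which end is the bottom, so I print the grey levels there.

```bash
python3 - <<'E'
from h import *
s=cam('side');g=s[244:290,280:334].astype(int)
for r in g: print(' '.join('%3d'%v for v in r.sum(1)//3))
E
```

```text
58  91  93  93  92  93  94  93  94  93  91 119 121 123 115  32  25  29  23  25  23  28  25  41 106 118 116 117 115  71  22  20  24  25  37  92  92  89  88  88  88  91 112 136 227 107 155 222 220 218 218 218 217 218
 47  54  53  57  57  55  54  60  92  91  90 120 121 122 119  32  23  27  23  23  20  21  21  36 103 118 116 115 116  89  23  20  25  25  39  94  93  90  92  90  90  91 107 124 181 130 128 224 221 218 217 217 217 216
 81  53  55  88  88  53  47  50  55  57  89 121 120 122 120  33  31  29  24  21  20  20  20  34  91 119 117 116 117  91  22  16  24  26  36  95  94  93  92  91  91  90 102 122 170 144 116 220 224 218 218 217 217 217
 53  50  50  58  56  50  52  51  49  54  90 121 121 121 119  50  35  35  24  17  20  21  16  31  86 119 117 116 118 110  27  31  26  25  37  97  94  90  92  92  92  90  91 116 161 221  98 131 220 220 218 217 218 217
 49  52  54  53  54  53  53  53  52  53  83 119 119 119 119  51  35  36  24  17  21  20  17  26  78 117 117 115 119 113  57  57  25  22  46 131 106  88  87  89  90  89  92 111 139 227 107 136 223 220 218 217 217 218
 51  51  54  53  53  
[... 8134 characters left out ...]
 167 166 166 165 166 173 167 169 221 254 238 225 220
220 221 220 220 220 219 220 220 221 220 220 221 221 221 219 201 152 150 139 136 132 127 127 137 180 220 223 225 222 221 220 220 218 221 234 242 220 166 150 143 141 147 152 152 148 148 152 151 151 162 188 223 253 239
220 220 221 221 220 221 220 220 220 220 219 220 220 221 223 221 200 148 145 136 133 137 181 220 223 223 222 220 220 220 219 219 220 236 252 197 153 138 142 147 147 150 155 154 153 153 156 157 154 143 156 166 193 235
221 220 220 220 220 220 220 220 219 219 220 220 220 220 221 222 220 199 176 159 175 164 220 225 222 221 220 220 220 219 220 220 229 249 197 146 140 143 144 149 148 151 155 153 152 154 156 158 159 158 160 159 158 174
```

The lower edge is a straight generator rising to the robot side and no rim shows at the right end, so the cup may be lying over much further. Turning the tool 90° about its axis makes that end face the side camera.

```bash
python3 -m creep '{"dp":[[0,0.016,-0.09],[0,0,0],[0,0,0],[0,0,0],[0,0,0]],"turn":[[-0.028,0,0],[-0.028,0,0],[-0.028,0,0],[-0.028,0,0],[-0.028,0,0]],"fingers":[0,0,0,0,0]}'
python3 -m creep '{"dp":[[0,0,0],[0,0,0],[0,0,0],[0,0,0],[0,0,0]],"turn":[[-0.028,0,0],[-0.028,0,0],[-0.028,0,0],[-0.026,0,0],[0,0,0]],"fingers":[0,0,0,0,0]}'
python3 -c "
from h import *
plan([(.4967,.2711,.16)],X)
s=cam('side');t=cam('top');p=proj('side',ctrl.get_state()['eef_pos']).astype(int);print(p)
b=cv2.resize(s[p[1]-60:p[1]+30,p[0]-45:p[0]+45],None,fx=6,fy=6,interpolation=cv2.INTER_CUBIC)
cv2.imwrite('pics/g6.png',b[:,:,::-1])"
```

```text
time_s: 10.12
eef_pos: [0.4969, 0.267, 0.181]
tool_rot: [0.174, 0.685, -0.174, 0.685]
ft_force: [-0.8, -0.8, -1.6]
gripper_width: 0.0575
time_s: 10.75
eef_pos: [0.497, 0.2669, 0.1808]
tool_rot: [-0.066, 0.704, 0.066, 0.704]
ft_force: [0.2, 0.9, -1.5]
gripper_width: 0.0568
t 10.75 tcp [0.497  0.2669 0.1808] w 0.0568 F [ 0.2  0.9 -1.5] q [-0.06  0.58 -0.78  1.99  0.56  0.8  -0.98]
turn/2pi [ 0.0003 -0.0001 -0.    ] now z [ 0.983  0.186 -0.001]
dp units in final frame [0.0417 0.0084 0.001 ]
[299 286]
```

View pics/g6.png

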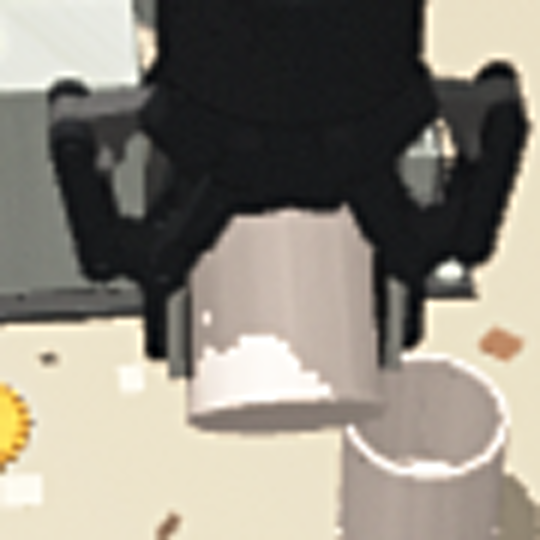

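View 11: the cup is seen side-on between fingers at (170,340) and (395,330). Its lower end is at (190–385, 405), tilted towards the camera, as when the chute lip pushed the bottom edge up on the chute side. I pitch the tool back about 38° so the cup comes near upright, then check the edges numerically.

```bash
python3 -m creep '{"dp":[[0,0,0],[0,0,0],[0,0,0],[0,0,0],[0,0,0]],"turn":[[0,0,-0.026],[0,0,-0.026],[0,0,-0.026],[0,0,-0.026],[0,0,0]],"fingers":[0,0,0,0,0]}'
python3 - <<'E'
from h import *
s=cam('side');st=ctrl.get_state();R=Ro.from_quat(st['tool_rot']).as_matrix();print(st['eef_pos'],R.round(2),st['joint_pos'].round(2),st['gripper_width'])
p=proj('side',st['eef_pos']-R[:,0]*.026).astype(int);print(p)
g=s[p[1]-24:p[1]+24,p[0]-22:p[0]+23].astype(int).sum(2)//3
print('\n'.join(''.join('0123456789'[min(9,v//26)] for v in r) for r in g))
E
```

```text
time_s: 11.48
eef_pos: [0.4953, 0.2708, 0.1796]
tool_rot: [-0.29, 0.645, -0.161, 0.688]
ft_force: [0.5, 0.7, -2.5]
gripper_width: 0.0571
[0.4961383  0.26909695 0.18027388] [[ 0.11 -0.15  0.98]
 [-0.6   0.78  0.19]
 [-0.8  -0.61 -0.  ]] [-0.54  0.7  -0.52  1.84  0.75  1.35 -1.29] 0.057660075908778856
[301 286]
236666666666666666424666666666667677777777777
356666666666666666324666666666666667767777777
356666666666666666334666666666666666666777777
366666666666666665246666666666666666666666676
366666666666666664256666666666666666666666666
465556566666666663246666666666666666666666666
565555555666666653346666666666666666666666666
655555555555566653346666666666666666666666666
655555555555556642345555555666666666666666666
555555555555555543345555555555566666666666666
555555555555555533345555555555555666666666666
555555555555555533455555555555555555566666666
555555555555555423455555555555555555555556656
555555555555555433455555555555555555555555555
544455555555554333455555555555555555555555555
444444444555554233445555555555555555555555555
444444444444444233444445555555555555555555555
4444444
[... 718 characters left out ...]
3333333333
888865212210234433333333433333333333333333333
888888744431013443333333334443333333333333333
888888744553101334333333333344323333333333333
888888644555410123443333333333322234433333333
888888644455542012334433333333322234444433333
888888754455555310123344333333333333333333333
888888864455555542001233444333333333333333343
888888885555555555420012233444444444443443356
888888888655555555654211111222333333322456679
888888888876555555566654421111234333345689999
888888888888765555566665656666666555555566667
888888888888888777666666666777875555555555555
888888888888888888888888888888865555555565555
888888888888888888888888888888865555555565555
888888888888888888888888888888865555555555555
```

```bash
python3 -m creep '{"dp":[[0,0,0.06],[0.07,0.053,0],[0.07,0.053,0],[0.06,0.046,0],[0,0,0]],"turn":[[0,0,0],[0,0,0],[0,0,0],[0,0,0],[0,0,0]],"fingers":[0,0,0,0,0]}'
python3 -m creep '{"dp":[[0.012,0.009,0],[0.012,0.009,0],[0,0,0]],"turn":[[0,0,0],[0,0,0],[0,0,0]],"fingers":[0,0,0]}'
python3 -c "
from h import *
plan([],X)"
```

```text
time_s: 12.15
eef_pos: [0.5265, 0.2702, 0.0544]
tool_rot: [-0.288, 0.647, -0.164, 0.687]
ft_force: [0.2, -0.3, -0.3]
gripper_width: 0.0573
time_s: 12.52
eef_pos: [0.5268, 0.2726, 0.0411]
tool_rot: [-0.289, 0.645, -0.163, 0.688]
ft_force: [-0.2, -0.7, -0.7]
gripper_width: 0.0575
t 12.525 tcp [0.5268 0.2726 0.0411] w 0.0575 F [-0.2 -0.7 -0.7] q [-0.56  0.91 -0.46  1.83  0.88  1.21 -1.41]
turn/2pi [0.0004 0.0002 0.1039] now z [0.982 0.187 0.001]
```

```bash
python3 -m creep '{"dp":[[0.008,0.006,0],[0.008,0.006,0],[0,0,0]],"turn":[[0,0,0],[0,0,0],[0,0,0]],"fingers":[0,0,0]}'
python3 -m creep '{"dp":[[0.008,0.006,0],[0.004,0.003,0],[0,0,0]],"turn":[[0,0,0],[0,0,0],[0,0,0]],"fingers":[0,0,0]}'
```

```text
time_s: 12.9
eef_pos: [0.5264, 0.2724, 0.0302]
tool_rot: [-0.289, 0.646, -0.163, 0.688]
ft_force: [0.8, 0.6, -1.5]
gripper_width: 0.0573
time_s: 13.28
eef_pos: [0.5266, 0.2727, 0.0238]
tool_rot: [-0.289, 0.645, -0.163, 0.688]
ft_force: [-1.5, 1.5, 5.9]
gripper_width: 0.0572
```

```bash
python3 -m creep '{"dp":[[0.008,0.006,0],[0,0,0]],"turn":[[0,0,0],[0,0,0]],"fingers":[0,0]}' 25
python3 -m creep '{"dp":[[0.006,0.005,0],[0,0,0]],"turn":[[0,0,0],[0,0,0]],"fingers":[0,0]}'
```

```text
time_s: 13.52
eef_pos: [0.5264, 0.2747, 0.0211]
tool_rot: [-0.289, 0.644, -0.163, 0.689]
ft_force: [-5.5, 7.2, 25.6]
gripper_width: 0.0575
time_s: 13.78
eef_pos: [0.526, 0.2771, 0.0178]
tool_rot: [-0.288, 0.644, -0.161, 0.69]
ft_force: [-8.1, 13.0, 30.2]
gripper_width: 0.0577
```

```bash
python3 -m creep '{"dp":[[-0.006,-0.005,0],[0,0,0],[0,0,0],[0,0,0],[0,0,0]],"turn":[[0,0,0],[0,0,0],[0,0,0],[0,0,0],[0,0,0]],"fingers":[0.4,0.5,0.6,0.8,1]}'
python3 -c "
from h import *
s=cam('side');st=ctrl.get_state();R=Ro.from_quat(st['tool_rot']).as_matrix();print(st['eef_pos'],R.round(2),st['ft_force'],st['gripper_width'])
np.save('s1.npy',s)
g=s[285:352,255:320].astype(int).sum(2)//3
print('\n'.join(''.join('0123456789'[min(9,v//26)] for v in r) for r in g))
"
```

```text
time_s: 14.4
eef_pos: [0.5266, 0.2722, 0.0179]
tool_rot: [-0.289, 0.646, -0.163, 0.688]
ft_force: [-0.1, 0.5, -0.6]
gripper_width: 0.0855
[0.52657658 0.2722703  0.01790946] [[ 0.11 -0.15  0.98]
 [-0.6   0.78  0.19]
 [-0.79 -0.61 -0.  ]] [ 0.30482607 -0.38362474  0.55864678] 0.08531111272706886
88888643687765556666666666666666666666666666666666666666666665555
88888855787775556666666666666666666666666666666666666666666655555
88888888887776556666666666666666666666666666666666666666666655555
88888888888787556666666666666666666666666666666666666666666655555
88888888868888656666666666666666666666666666666666666666666555555
68888888878888766666666666666666666666666666666666666666666555555
67888888878888876666666666666666666666666666666666666666666555555
64588888878888876666666666666666666666666666666666666666666555555
76678888878888887666666666666666666666666666666666666666666555555
76468888878888888766666666666666666667666666666666666666666655555
77668888878888888766666666666666666666666666666666666666666555555
77546888888888888876666666666666666666666666666666666666666555555
7766888888888
[... 2916 characters left out ...]
8888888888888888888888888888888888875457
33334777777777777733588888888888888888888888888888888888888875457
33335777777777777733588888888888888888888888888888888888888874467
33335777777777777634788888888888888888888888888888888888888874477
33336777777777777636888778887878888888888888888888888888888874477
33336777777777777634887777777777878777877788888888888888888864477
33348777777777777624787777777777777777777777878777788888888864477
33347777777777777634877777777777777777777777777777777788778863477
33347777777777777534777777777777777777777777777777777777778863477
23337777777777777535777777777777777777777777777777777777777863477
33347777777777777437777777777777777777777777777777777777777753577
```

```bash
python3 -m creep '{"dp":[[-0.05,0,0],[-0.08,0,0],[-0.1,0,0],[-0.1,0,0],[-0.1,0,0]],"turn":[[0,0,0],[0,0,0],[0,0,0],[0,0,0],[0,0,0]],"fingers":[1,1,1,1,1]}'
python3 -m creep '{"dp":[[0,0,0],[0,0,0],[0,0,0],[0,0,0],[0,0,0]],"turn":[[0,0,0.026],[0,0,0.026],[0,0,0.026],[0,0,0.026],[0,0,0]],"fingers":[1,1,1,1,1]}'
python3 -m creep '{"dp":[[0,-0.1,0],[0,-0.1,0],[0,-0.1,0],[0,-0.1,0],[0,-0.1,0]],"turn":[[0,0,0],[0,0,0],[0,0,0],[0,0,0],[0,0,0]],"fingers":[1,1,1,1,1]}'
python3 -c "
from h import *
plan([],-Y)"
```

```text
time_s: 15.08
eef_pos: [0.5011, 0.403, 0.1918]
tool_rot: [-0.289, 0.646, -0.162, 0.688]
ft_force: [0.5, 0.8, -0.4]
gripper_width: 0.0855
time_s: 15.7
eef_pos: [0.504, 0.3977, 0.1904]
tool_rot: [-0.065, 0.704, 0.065, 0.705]
ft_force: [0.1, -0.2, 0.1]
gripper_width: 0.0853
time_s: 16.32
eef_pos: [0.5492, 0.1558, 0.19]
tool_rot: [-0.068, 0.704, 0.067, 0.704]
ft_force: [-0.2, 0.6, -0.2]
gripper_width: 0.0855
t 16.325 tcp [0.5492 0.1558 0.19  ] w 0.0855 F [-0.2  0.6 -0.2] q [ 0.16  0.58 -0.8   1.96  0.56  0.83 -0.75]
turn/2pi [2.51e-01 2.00e-04 1.00e-04] now z [0.982 0.19  0.   ]
```

```bash
python3 - <<'E'
from h import *
t=cam('top');s=cam('side')
for n,im,z in(('top',t,.03),('side',s,.03)):
    p=proj(n,np.array([.523,.285,z])).astype(int);print(n,p)
    g=im[p[1]-26:p[1]+27,p[0]-30:p[0]+31].astype(int).sum(2)//3
    print('\n'.join(''.join('0123456789'[min(9,v//26)] for v in r) for r in g))
E
```

```text
top [147 229]
6666666666666654322222222235666666654444444444444444555555555
6666666666666666532222222223466666654444444444444454555555555
6666666666666666654322222222345666654444444444444445544545555
6666666666666666665532222222223456665444444444444444444554555
6666666666666666666654322222222345565543444444444444444445555
6666666666666666666665432222222223555544344444444444444455455
6666666666666666666666654322222222345554344444444444444445445
6666666666666666666666665432222222234555333444444444444444444
6666666666666666666666666654332222222345433433444444444444444
6666666666666666666666666665544433222344443333444444444444445
6666666666666666666666666666666555444454444333444444444444444
6666666666666666666666666666566666666665444333333344444444444
6666666666666666666666666776667766666666655443333344444444444
6666666666666666666666766666666667666666666643333334344444444
6666666666666666666666654433333457766666666655433333344444444
6666666666666666666765433333333334666566666666543333334444444
6666666666666666667753333333334444556556666666655433334444444
66666666666666666674333333335455
[... 4800 characters left out ...]
565454445588888887
8888888888888888888656666666655555555555555654555458888888865
8888888888888888887655666666655555555555556554554458888888655
8888888888888888888776666666555555555555566565444588888888755
8888888888888888888877766665555555555555666666445888888888875
8888888888888888888888766665555555555675556666558888888888888
8888888888888888888888777876555555557666855679888888888888888
8888888888888888888888887666778777866788656998888888888888888
8888888888888888888888888878877676888888888888888888888888888
8888888888888888888888888767888888888888888888888888888888888
8888888888888888888888887555688888888888888888888888888888888
8888888888888888888888875555588888888888888888888888888888888
```

The print-out shows the cup standing upright and empty, with rim centre top (144.2,227.3) and side (284.8,335). I regrasp it.

```bash
python3 - <<'E'
from h import *
t=cam('top');s=cam('side')
c,e=tri((284.8,335),(144.2,227.3));print(c,e,onz('top',144.2,227.3,.06),onz('side',284.8,335,.06))
plan([(c[0],c[1],.19),(c[0],c[1],.028)],-Y)
# chute lip region in side view
g=s[220:285,280:340].astype(int).sum(2)//3
print('\n'.join('%d '%(220+i)+''.join('0123456789'[min(9,v//26)] for v in r) for i,r in enumerate(g)))
E
```

```text
[0.52389615 0.28620153 0.06017911] 0.0019197887475804864 [0.52488542 0.28625006 0.06      ] [0.52294973 0.28617613 0.06      ]
t 16.525 tcp [0.5492 0.1561 0.1897] w 0.085 F [-0.8  0.5  0.8] q [ 0.16  0.58 -0.8   1.96  0.56  0.83 -0.76]
turn/2pi [2.505e-01 1.000e-04 0.000e+00] now z [0.982 0.187 0.   ]
dp units in final frame [-0.0006 -0.0019 -0.2651]
dp units in final frame [ 0.324  0.    -0.   ]
220 444444444578888888888300111000124432358888888888888888888888
221 444444444445678888888410000001588888888888888888888888888888
222 655444444444445788888401100014888888888888888888888888888888
223 999854444444444788888413420027888888888888888888888888888888
224 779996555444446888888303431027888888888888888888888888888888
225 678897666654447888888203430038888888888888888888888888888888
226 445577666667867988888203430039888888888888888888888888888888
227 444445577779999998888203431038888888888888888888888888888888
228 444444445578999998888203430038888888888888888888888888888888
229 444444444445678898888203431038888888888888888888888888888888
230 4444444444444455788882034300388888888888888888
[... 2824 characters left out ...]
33333333333333333333333333333343333222221126888888
275 333333333333333333333344333322222211111111222222223235888888
276 333333333322222221121112222222223222335554667888888888888888
277 111111122222222333353335776688888888888888888888888888888888
278 333553466788888888888888888888888888888888888888888888888888
279 888888888888888887556888888888888888888888888888888888888855
280 888888888888888885335888888888888888888888888888888888885544
281 888888888888888887766888888888888888888888888888888888543334
282 888888888888888888888888888888888888888888888888888555323333
283 888888888888888888888888888888888888888888888888855444333333
284 888888888888888888888888888888888888888888877885544454333333
```

```bash
python3 - <<'E'
from h import *
cam('side');cam('top')
for L in(.028,.031,.034,.037): print(L,[proj('side',BAY*[1,1,0]+X*L+Y*y+[0,0,z]).round(1) for y,z in((.018,.071),(-.018,.071))],proj('top',BAY*[1,1,0]+X*L+[0,0,.071]).round(1))
t=C['top']['pixels'][210:262,255:300].astype(int).sum(2)//3
print('\n'.join('%d '%(210+i)+''.join('0123456789'[min(9,v//26)] for v in r) for i,r in enumerate(t)))
E
python3 -m creep '{"dp":[[0,0,0],[0,0,0],[0,0,0],[0,0,0],[0,0,0]],"turn":[[0.028,0,0],[0.028,0,0],[0.028,0,0],[0.028,0,0],[0.028,0,0]],"fingers":[1,1,1,1,1]}'
python3 -m creep '{"dp":[[0,0,0],[0,0,0],[0,0,0],[0,0,0],[0,0,-0.1]],"turn":[[0.028,0,0],[0.028,0,0],[0.028,0,0],[0.027,0,0],[0,0,0]],"fingers":[1,1,1,1,1]}'
python3 -m creep '{"dp":[[0,0,-0.1],[0,-0.002,-0.065],[0,0,0],[0,0,0]],"turn":[[0,0,0],[0,0,0],[0,0,0],[0,0,0]],"fingers":[1,1,1,1]}'
python3 -c "
from h import *
plan([(.5239,.2862,.028)],-Y)"
```

```text
0.028 [array([299.9, 235.2]), array([298.7, 226.2])] [275.2 227.4]
0.031 [array([298.7, 235.3]), array([297.5, 226.2])] [274.9 226.2]
0.034 [array([297.5, 235.3]), array([296.3, 226.3])] [274.7 224.9]
0.037 [array([296.3, 235.4]), array([295.2, 226.3])] [274.5 223.7]
210 555555554454444444444444433323333333333666666
211 555555555554444444444444433333333333333566666
212 555555555555444444444444444333333333333456666
213 555555555444444444444444444443333333333466666
214 555555555555554444444444444444333333333466666
215 555555555555544454444444444444443333333366666
216 555555555555555444444444444444443333333356666
217 555555555555555444444444444444444433333346666
218 555555555555555454544444444444444443333346666
219 555555555555555555444444444444444444333346666
220 555555555555555455555445444444444444333335666
221 555555555555555555555554544444444444443334566
222 555555555555555555554544444444444444444433455
223 555555555555555555554545444444444444444443334
224 555555555555555555555555444444444444444434333
225 555555555555555555555555455444444444444444433
226 5555555555555555555555555554
[... 1707 characters left out ...]
3222223445
261 555555555555555555555555555555554322222234555
time_s: 17.25
eef_pos: [0.5485, 0.158, 0.1893]
tool_rot: [0.24, 0.665, -0.24, 0.665]
ft_force: [0.6, 0.5, -0.4]
gripper_width: 0.0854
time_s: 17.88
eef_pos: [0.5403, 0.2039, 0.1891]
tool_rot: [0.453, 0.542, -0.454, 0.543]
ft_force: [1.1, 1.4, -0.4]
gripper_width: 0.0854
time_s: 18.38
eef_pos: [0.5234, 0.2862, 0.1889]
tool_rot: [0.452, 0.544, -0.452, 0.544]
ft_force: [-0.9, -0.1, -0.0]
gripper_width: 0.0853
t 18.375 tcp [0.5234 0.2862 0.1889] w 0.0853 F [-0.9 -0.1 -0. ] q [-0.35  0.52 -0.35  1.93  0.26  0.74 -2.24]
turn/2pi [-0.0001  0.0001  0.0001] now z [ 0.183 -0.983  0.   ]
dp units in final frame [3.218e-01 1.100e-03 3.000e-04]
```

```bash
python3 -m creep '{"dp":[[0.09,0,0],[0.09,0.001,0],[0.08,0,0],[0.06,0,0],[0,0,0]],"turn":[[0,0,0],[0,0,0],[0,0,0],[0,0,0],[0,0,0]],"fingers":[1,1,1,1,1]}'
python3 -m creep '{"dp":[[0,0,0],[0,0,0],[0,0,0],[0,0,0],[0,0,0]],"turn":[[0,0,0],[0,0,0],[0,0,0],[0,0,0],[0,0,0]],"fingers":[0,0,0,0,0]}' 60
python3 -m creep '{"dp":[[-0.02,0,0],[-0.09,0,0],[-0.1,0,0],[-0.08,0,0],[0,0,0]],"turn":[[0,0,0],[0,0,0],[0,0,0],[0,0,0],[0,0,0]],"fingers":[0,0,0,0,0]}'
python3 -c "
from h import *
plan([(.492,-.0325,.18)],-Y)"
```

```text
time_s: 19.0
eef_pos: [0.5236, 0.284, 0.0271]
tool_rot: [0.451, 0.544, -0.454, 0.543]
ft_force: [-0.8, -0.2, 0.8]
gripper_width: 0.0855
time_s: 19.62
eef_pos: [0.5253, 0.2856, 0.0309]
tool_rot: [0.453, 0.543, -0.452, 0.544]
ft_force: [-1.2, -1.1, 6.8]
gripper_width: 0.0591
time_s: 20.25
eef_pos: [0.526, 0.2863, 0.1782]
tool_rot: [0.455, 0.542, -0.45, 0.544]
ft_force: [-0.0, 0.0, -2.1]
gripper_width: 0.0593
t 20.25 tcp [0.526  0.2863 0.1782] w 0.0593 F [-0.   0.  -2.1] q [-0.35  0.53 -0.36  1.93  0.28  0.72 -2.26]
turn/2pi [-0.0006 -0.0004 -0.001 ] now z [ 0.181 -0.984 -0.002]
dp units in final frame [-0.0036 -0.1842  0.6142]
```

```bash
python3 -m creep '{"dp":[[0,-0.031,0.1],[0,-0.031,0.1],[0,-0.031,0.1],[0,-0.031,0.1],[0,-0.031,0.1]],"turn":[[0,0,0],[0,0,0],[0,0,0],[0,0,0],[0,0,0]],"fingers":[0,0,0,0,0]}'
python3 -m creep '{"dp":[[0,-0.03,0.1],[0,0,0.014],[0.07,0,0],[0.06,0,0],[0,0,0]],"turn":[[0,0,0],[0,0,0],[0,0,0],[0,0,0],[0,0,0]],"fingers":[0,0,0,0,0]}'
python3 - <<'E'
from h import *
plan([(.492,-.0325,.11)],-Y)
s=cam('side');cam('top');p=ctrl.get_state()['eef_pos']
print('pred rim L/R/c',[proj('side',p*[1,1,0]+np.array([d*-X[0],d*-X[1],p[2]+.03])).round(1) for d in(-.03,.03,0)])
print('pred bot',[proj('side',p*[1,1,0]+np.array([d*-X[0],d*-X[1],p[2]-.03])).round(1) for d in(-.03,.03,0)])
g=s[200:262,284:340].astype(int).sum(2)//3
print('\n'.join('%d '%(200+i)+''.join('0123456789'[min(9,v//26)] for v in r) for i,r in enumerate(g)))
E
```

```text
time_s: 20.88
eef_pos: [0.4927, 0.0238, 0.1736]
tool_rot: [0.452, 0.544, -0.453, 0.543]
ft_force: [0.1, -0.9, -1.8]
gripper_width: 0.059
time_s: 21.5
eef_pos: [0.4879, -0.0324, 0.1073]
tool_rot: [0.451, 0.545, -0.453, 0.543]
ft_force: [-0.4, -0.5, -0.9]
gripper_width: 0.059
t 21.5 tcp [ 0.4879 -0.0324  0.1073] w 0.059 F [-0.4 -0.5 -0.9] q [ 0.17  0.53 -0.3   2.22  0.37  0.43 -1.82]
turn/2pi [-0.0003 -0.0002  0.0006] now z [ 0.182 -0.983 -0.001]
dp units in final frame [-0.0053  0.0081  0.0018]
pred rim L/R/c [array([302.6, 209.1]), array([326.9, 208.2]), array([314.8, 208.7])]
pred bot [array([302. , 228.1]), array([325.7, 227.2]), array([313.9, 227.7])]
200 88888888888888887688888888311011112333311158888888888888
201 88888888888887888888888888311101111222200288888888888888
202 88888888887433688888888888211110001111100288888888888888
203 88888888887333578888888888311110001111100388888888888888
204 88888888888788888888888899831110001121100388888888888888
205 88888888888888888888888986642100001112100388888888888888
206 88888888888888888888889655554100001111000378888888888888
207 888888
[... 2644 characters left out ...]
21122111111233432454444444444
251 22211124444336532221233333331111112112444432454444444444
252 22222124444338988742333333332111111112444431354444444444
253 21222124444324555531233333333211121112444432354444444444
254 22221123333224444431123333333322112112444431255444444444
255 12321233323334444433333333333333211112444431255444444444
256 22222333333334444433333333333333321123444431245444444444
257 33333333333334444433333333333333333333444421134444444444
258 22222233333334444433333333333333333333433321135544444444
259 12212333333334444422233333333333333333333321224544444444
260 11112333333333333333333333333333333333333322323544444444
261 22122333333333333333333333333333333333333333323544444444
```

```bash
python3 -m creep '{"dp":[[0,0.021,0.001],[0,0,0],[0,0,0]],"turn":[[0,0,0],[0,0,0],[0,0,0]],"fingers":[0,0,0]}'
cat >> h.py <<'E'
def loc():
    s=ctrl.get_state();d=s['eef_pos']-BAY
    print('local x %.4f y %.4f z %.4f'%(d@X,d@Y,s['eef_pos'][2]),'F local',(s['ft_force']@X).round(1),(s['ft_force']@Y).round(1),s['ft_force'][2].round(1),'w',round(s['gripper_width'],4))
def edges(v,u0=296,u1=340):
    s=cam('side')
    for r in v: print(r,u0,''.join('0123456789'[min(9,x//26)] for x in s[r,u0:u1].astype(int).sum(1)//3))
E
python3 -c "
from h import *
loc();edges([212,216,220,224,228,231,234,238])"
```

```text
time_s: 21.98
eef_pos: [0.4998, -0.0318, 0.1093]
tool_rot: [0.453, 0.543, -0.452, 0.544]
ft_force: [-0.2, -0.4, -1.3]
gripper_width: 0.059
local x 0.0017 y -0.0008 z 0.1093 F local -0.3 -0.3 -1.3 w 0.059
212 296 88866975555300011111100155668888888888888888
216 296 88865555666631000001223455568888888888888888
220 296 88865556666644100001355555578888888888888888
224 296 88865556666643000001455555588888888888888888
228 296 98865556666655555555555554588888888888888888
231 296 68887555555555555555555555888888888888888888
234 296 79778888776765566555664444555554444445888888
238 296 74433333333333333333334443342454444588888554
```

```bash
python3 -m creep '{"dp":[[0,-0.003,0],[0.02,0,0],[0.02,0,0],[0,0,0]],"turn":[[0,0,0],[0,0,0],[0,0,0],[0,0,0]],"fingers":[0,0,0,0]}'
python3 -c "
from h import *
loc();edges([220,224,228,231,234,238,242])"
```

```text
time_s: 22.52
eef_pos: [0.4974, -0.032, 0.0877]
tool_rot: [0.452, 0.544, -0.453, 0.543]
ft_force: [-0.4, 0.1, -1.1]
gripper_width: 0.0591
local x -0.0007 y -0.0006 z 0.0877 F local -0.3 0.1 -1.1 w 0.0591
220 296 88886579655541001111110135557888888888888888
224 296 88886555666654310000145555558888888888888888
228 296 98886555666644200000245555568888888888888888
231 296 68885555666654200001245555568888888888888888
234 296 79765555666655555555555555555555445558888888
238 296 74433466656555555555555555442454445888888544
242 296 42233333333344444433212112344245444444444444
```

```bash
python3 -m creep '{"dp":[[0.02,0,0],[0.016,0,0],[0,0,0]],"turn":[[0,0,0],[0,0,0],[0,0,0]],"fingers":[0,0,0]}'
python3 -m creep '{"dp":[[0.014,0,0],[0,0,0]],"turn":[[0,0,0],[0,0,0]],"fingers":[0,0]}'
python3 -c "
from h import *
loc();edges([224,228,231,234,238,242,246,250])"
```

```text
time_s: 22.95
eef_pos: [0.4976, -0.032, 0.0701]
tool_rot: [0.452, 0.544, -0.453, 0.543]
ft_force: [-0.3, -1.1, -1.5]
gripper_width: 0.0592
time_s: 23.2
eef_pos: [0.4978, -0.0321, 0.0634]
tool_rot: [0.452, 0.544, -0.453, 0.543]
ft_force: [-0.9, -0.5, -1.4]
gripper_width: 0.0591
local x -0.0003 y -0.0007 z 0.0634 F local -1.0 -0.3 -1.4 w 0.0591
224 296 88889545555520000000000134578888888888888888
228 296 98885579755531011111100156568888888888888888
231 296 68875555655631000000112355578888888888888888
234 296 79765555666644100001355555455555458888888888
238 296 74445555666644100001455555442445888888554444
242 296 42234555666555555555555555444245444444444444
246 296 34211377666555555555555553234324544444444444
250 296 36511111111112222222111111233432454444444444
```

```bash
python3 -m creep '{"dp":[[0.012,0,0],[0,0,0]],"turn":[[0,0,0],[0,0,0]],"fingers":[0,0]}'
python3 -m creep '{"dp":[[0.016,0,0],[0,0,0]],"turn":[[0,0,0],[0,0,0]],"fingers":[0,0]}'
```

```text
time_s: 23.5
eef_pos: [0.4979, -0.0321, 0.0575]
tool_rot: [0.452, 0.544, -0.453, 0.543]
ft_force: [0.2, -0.3, -1.1]
gripper_width: 0.0589
time_s: 23.75
eef_pos: [0.4977, -0.0321, 0.0493]
tool_rot: [0.452, 0.544, -0.453, 0.543]
ft_force: [-0.8, 0.3, -1.1]
gripper_width: 0.0593
```

```bash
python3 -c "
from h import *
loc();edges([224,228,231,234,238,242,246,250,254])"
```

```text
local x -0.0004 y -0.0007 z 0.0493 F local -0.8 0.4 -1.1 w 0.0593
224 296 88888986555211000121110157888888888888888888
228 296 98889545555510000000000144578888888888888888
231 296 68886875555410011110000245678888888888888888
234 296 79765556699730011111100255455555888888888888
238 296 74445555666644100001455555542588888855544444
242 296 42234566666644100001455555444245444444444444
246 296 34234446666555555555555555434324544444444444
250 296 36511346665555555555555542233432444444444444
254 296 24444431111122222222111112444431254444444444
```

```bash
python3 -m creep '{"dp":[[0.014,0,0],[0.008,0,0],[0,0,0]],"turn":[[0,0,0],[0,0,0],[0,0,0]],"fingers":[0,0,0]}'
python3 -m creep '{"dp":[[0.006,0,0],[0,0,0]],"turn":[[0,0,0],[0,0,0]],"fingers":[0,0]}'
```

```text
time_s: 24.18
eef_pos: [0.4978, -0.032, 0.0385]
tool_rot: [0.452, 0.544, -0.453, 0.543]
ft_force: [-0.3, 0.2, -1.5]
gripper_width: 0.0593
time_s: 24.42
eef_pos: [0.498, -0.0321, 0.0368]
tool_rot: [0.453, 0.543, -0.452, 0.544]
ft_force: [-2.8, -0.6, 15.3]
gripper_width: 0.0592
```

```bash
python3 -m creep '{"dp":[[-0.003,0,0],[0,0,0],[0,0,0],[0,0,0],[0,0,0]],"turn":[[0,0,0],[0,0,0],[0,0,0],[0,0,0],[0,0,0]],"fingers":[0.4,0.6,0.8,1,1]}'
python3 -m creep '{"dp":[[-0.03,0,0],[-0.08,0,0],[-0.1,0,0],[-0.1,0,0],[-0.1,0,0]],"turn":[[0,0,0],[0,0,0],[0,0,0],[0,0,0],[0,0,0]],"fingers":[1,1,1,1,1]}'
python3 -m creep '{"dp":[[-0.1,0,0],[-0.1,0,0.1],[0,-0.02,0.12],[0,-0.02,0.12],[0,0,0.1]],"turn":[[0,0,0],[0,0,0],[0,0,0],[0,0,0],[0,0,0]],"fingers":[1,1,1,1,1]}'
python3 - <<'E'
from h import *
s=cam('side');t=cam('top');loc()
g=s[205:262,286:335].astype(int).sum(2)//3
print('\n'.join('%d '%(205+i)+''.join('0123456789'[min(9,v//26)] for v in r) for i,r in enumerate(g)))
a=cv2.resize(t[140:280,225:335],None,fx=4,fy=4,interpolation=cv2.INTER_CUBIC);b=cv2.resize(s[150:290,225:315+20],(440,560),interpolation=cv2.INTER_CUBIC)
E
```

```text
time_s: 25.05
eef_pos: [0.498, -0.0321, 0.0373]
tool_rot: [0.452, 0.543, -0.453, 0.543]
ft_force: [0.2, 0.8, -0.7]
gripper_width: 0.085
time_s: 25.68
eef_pos: [0.4977, -0.0321, 0.244]
tool_rot: [0.452, 0.543, -0.452, 0.543]
ft_force: [0.9, -0.5, -0.6]
gripper_width: 0.0857
time_s: 26.3
eef_pos: [0.5162, -0.2491, 0.3367]
tool_rot: [0.453, 0.543, -0.453, 0.543]
ft_force: [1.7, 0.2, 0.2]
gripper_width: 0.0852
local x -0.0226 y -0.2209 z 0.3358 F local -0.8 -0.1 -0.2 w 0.0854
205 8777777787888877777777777777777777777777787777777
206 7777778788778777777777777777777777777777777777777
207 7877777777777777777777777777777777777777777777787
208 8887787877787777777777777777777777777777777777777
209 7787877877777777777777777777777777777777777777777
210 8888778777777777777777777777777777777777777777777
211 7778888777777777777777777777777777777777777777777
212 8887888777777877777777777777777777777777777777777
213 8878878788887777877777777777777777777777777777777
214 8788888887777777777777777777777777777777777777777
215 8878878877787777777777777777777787777777777777778
216 8888878888777877877777777
[... 1754 characters left out ...]
49 1111244443375344455555555555555555442247435887777
250 1111244443364344455555555555555555444457525888777
251 1111244442365344455555555555555555456666724887777
252 1111244442379877555555555555555555444444413888777
253 1111244442245444455555555555555556534444314888778
254 2111233332244444566655555555555575224444314887887
255 3112333233344444357865555555555542124444214888887
256 2123333333344444333356666556653211334444213688887
257 3333333333344444333333343344333333334444212488888
258 2222333333344444333333333333333333334333222488878
259 1123333333334444222333333333333333333333333488887
260 1123333333333333333333333333333333333333333368888
261 1123333333333333333333333333333333333333333358878
```

Print-out: the cup stands upright in the bay (rim centre side (311,232), bottom inside the walls), released. Next, turn the tool for the pin.

```bash
python3 -m creep '{"dp":[[0,0,0],[0,0,0],[0,0,0],[0,0,0],[0,0,0]],"turn":[[-0.028,0,0],[-0.028,0,0],[-0.028,0,0],[-0.028,0,0],[-0.028,0,0]],"fingers":[1,1,1,1,1]}'
python3 -m creep '{"dp":[[0,0,0],[0,0,0],[0,0,0],[0,0,0],[0,0,0]],"turn":[[-0.028,0,0],[-0.028,0,0],[-0.028,0,0],[-0.026,0,0],[0,0,0]],"fingers":[1,1,1,1,1]}'
python3 - <<'E'
from h import *
P=BAY*[1,1,0]+X*.1026-Y*.0255
plan([P+[0,0,.336],P+[0,0,.224]],X)
s=cam('side');t=cam('top')
for n,(x0,y0,x1,y1) in dict(top=(255,160,300,192),side=(255,155,290,200)).items():
    im=C[n]['pixels'][y0:y1,x0:x1].astype(int);m=((im[...,0]-im[...,2]>80)&(im[...,1]>.45*im[...,0]))
    print(n,x0,y0);print('\n'.join(''.join('.#'[int(v)] for v in r) for r in m))
E
```

```text
time_s: 27.02
eef_pos: [0.5169, -0.2455, 0.3364]
tool_rot: [0.176, 0.685, -0.176, 0.685]
ft_force: [0.3, -1.4, 0.5]
gripper_width: 0.0853
time_s: 27.65
eef_pos: [0.5169, -0.2458, 0.3363]
tool_rot: [-0.064, 0.704, 0.064, 0.704]
ft_force: [0.7, -0.3, -0.1]
gripper_width: 0.0858
t 27.65 tcp [ 0.5169 -0.2458  0.3363] w 0.0858 F [ 0.7 -0.3 -0.1] q [ 0.89  0.39 -0.76  1.8   0.3   1.07  0.21]
turn/2pi [-0.0006 -0.0001 -0.0001] now z [ 0.984  0.18  -0.   ]
dp units in final frame [0.0006 0.3777 0.247 ]
dp units in final frame [0.224 0.    0.   ]
top 255 160
..###########................................
..##########.................................
...#########.................................
....#######..................................
......####...................................
......######.................................
.....########................................
.....#########...............................
....###########..............................
....###########..............................
....###########..............................
....###########.......................
[... 1860 characters left out ...]
................
..........###......................
..........###......................
..........###......................
.........###.......................
.........###.......................
.........###.......................
.........###.......................
........###........................
........###........................
........###........................
.......###.........................
.......###.........................
.......###.........................
.......##..........................
......###..........................
......###..........................
......###..........................
......##...........................
...#####...........................
```

```bash
python3 -m creep '{"dp":[[0,0.094,0.062],[0,0.094,0.062],[0,0.094,0.062],[0,0.094,0.06],[0,0,0]],"turn":[[0,0,0],[0,0,0],[0,0,0],[0,0,0],[0,0,0]],"fingers":[1,1,1,1,1]}'
python3 - <<'E'
from h import *
P=BAY*[1,1,0]+X*.1026-Y*.0255
plan([P+[0,0,.336],P+[0,0,.224]],X)
E
```

```text
time_s: 28.38
eef_pos: [0.6049, -0.0331, 0.337]
tool_rot: [-0.065, 0.704, 0.067, 0.704]
ft_force: [-0.2, -0.4, -0.6]
gripper_width: 0.0856
t 28.375 tcp [ 0.6049 -0.0331  0.337 ] w 0.0856 F [-0.2 -0.4 -0.6] q [ 0.49  0.44 -0.77  1.72  0.34  1.11 -0.2 ]
turn/2pi [ 0.0003  0.0003 -0.0004] now z [0.983 0.186 0.002]
dp units in final frame [ 0.0019 -0.008  -0.0043]
dp units in final frame [0.224 0.    0.   ]
```

```bash
python3 -m creep '{"dp":[[0,-0.008,-0.004],[0.07,0,0],[0.08,0,0],[0.075,0,0],[0,0,0]],"turn":[[0,0,0],[0,0,0],[0,0,0],[0,0,0],[0,0,0]],"fingers":[1,1,1,1,1]}'
python3 - <<'E'
from h import *
P=BAY*[1,1,0]+X*.1026-Y*.0255
plan([P+[0,0,.224]],X);loc()
E
```

```text
time_s: 29.0
eef_pos: [0.6009, -0.046, 0.2218]
tool_rot: [-0.063, 0.706, 0.063, 0.702]
ft_force: [0.4, -0.5, 0.7]
gripper_width: 0.0851
t 29.0 tcp [ 0.6009 -0.046   0.2218] w 0.0851 F [ 0.4 -0.5  0.7] q [ 0.46  0.55 -0.7   1.86  0.45  0.9  -0.29]
turn/2pi [-0.001  -0.0009 -0.    ] now z [ 0.984  0.178 -0.005]
dp units in final frame [-0.0044  0.0158  0.0084]
local x 0.0984 y -0.0334 z 0.2218 F local 0.3 -0.5 0.7 w 0.0851
```

```bash
python3 -m creep '{"dp":[[0,0.013,0.008],[0,0,0]],"turn":[[0,0,0],[0,0,0]],"fingers":[1,1]}'
python3 -c "
from h import *
loc()"
python3 -m creep '{"dp":[[0,0,0],[0,0,0],[0,0,0],[0,0,0],[0,0,0]],"turn":[[0,0,0],[0,0,0],[0,0,0],[0,0,0],[0,0,0]],"fingers":[-0.9,-0.9,-0.9,-0.9,-0.9]}' 40
python3 -m creep '{"dp":[[0,0,0],[0,0,0],[0,0,0]],"turn":[[0,0,0],[0,0,0],[0,0,0]],"fingers":[-0.9,-0.9,-0.9]}' 
python3 -c "
from h import *
loc();plan([],X)"
```

```text
time_s: 29.25
eef_pos: [0.6067, -0.0357, 0.2259]
tool_rot: [-0.064, 0.703, 0.064, 0.705]
ft_force: [0.6, 0.3, -0.7]
gripper_width: 0.0855
local x 0.1060 y -0.0243 z 0.2259 F local 0.7 0.2 -0.7 w 0.0855
time_s: 29.88
eef_pos: [0.605, -0.0365, 0.2241]
tool_rot: [-0.065, 0.705, 0.064, 0.704]
ft_force: [-3.6, -0.7, 4.6]
gripper_width: 0.0129
time_s: 30.25
eef_pos: [0.6052, -0.0365, 0.2241]
tool_rot: [-0.064, 0.704, 0.064, 0.704]
ft_force: [-5.2, -1.5, 5.4]
gripper_width: 0.0128
local x 0.1045 y -0.0248 z 0.2241 F local -5.4 -0.5 5.4 w 0.0128
t 30.25 tcp [ 0.6052 -0.0365  0.2241] w 0.0128 F [-5.2 -1.5  5.4] q [ 0.44  0.55 -0.71  1.86  0.45  0.9  -0.3 ]
turn/2pi [-0.0005 -0.0001  0.    ] now z [ 0.983  0.181 -0.001]
```

```bash
python3 -m creep '{"dp":[[-0.004,0,0.021],[-0.002,0,0.022],[0.001,0,0.022],[0.0035,0,0.021],[0,0,0]],"turn":[[0,0,0],[0,0,0],[0,0,0],[0,0,0],[0,0,0]],"fingers":[-0.9,-0.9,-0.9,-0.9,-0.9]}' 
python3 -c "
from h import *
loc()"
```

```text
time_s: 30.88
eef_pos: [0.6481, -0.0279, 0.2249]
tool_rot: [-0.064, 0.704, 0.065, 0.704]
ft_force: [-4.9, -0.4, 6.4]
gripper_width: 0.0127
local x 0.1481 y -0.0242 z 0.2249 F local -4.9 0.5 6.4 w 0.0127
```

```bash
python3 -m creep '{"dp":[[0.006,0,0.021],[0.0085,0,0.02],[0.0105,0,0.019],[0.006,0,0.009],[0,0,0]],"turn":[[0,0,0],[0,0,0],[0,0,0],[0,0,0],[0,0,0]],"fingers":[-0.9,-0.9,-0.9,-0.9,-0.9]}' 
python3 -c "
from h import *
loc()"
```

```text
time_s: 31.5
eef_pos: [0.6802, -0.0215, 0.2096]
tool_rot: [-0.065, 0.705, 0.065, 0.703]
ft_force: [-10.8, -0.2, 10.3]
gripper_width: 0.0127
local x 0.1809 y -0.0239 z 0.2096 F local -10.6 1.8 10.3 w 0.0127
```

```bash
python3 -m creep '{"dp":[[0.004,0,0.006],[0,0,0],[0,0,0],[0,0,0]],"turn":[[0,0,0],[0,0,0],[0,0,0],[0,0,0]],"fingers":[-0.9,-0.9,-0.9,-0.9]}' 
python3 - <<'E'
from h import *
loc();s=cam('side');t=cam('top')
a=cv2.resize(t[140:275,215:325],None,fx=3.5,fy=3.5,interpolation=cv2.INTER_CUBIC);b=cv2.resize(s[150:285,215:340],(394,a.shape[0]),interpolation=cv2.INTER_CUBIC)
cv2.imwrite('pics/end.png',np.hstack([a,b])[:,:,::-1])
for n,(x0,y0,x1,y1) in dict(top=(250,150,310,262),side=(225,200,335,262)).items():
    im=C[n]['pixels'][y0:y1,x0:x1].astype(int);m=((im[...,0]-im[...,2]>70)&(im[...,1]>.45*im[...,0]));k,l,st,ce=cv2.connectedComponentsWithStats(m.astype(np.uint8))
    print(n,[(st[i][4],(ce[i]+[x0,y0]).round(0)) for i in range(1,k) if st[i][4]>4])
E
```

```text
time_s: 32.0
eef_pos: [0.6808, -0.0215, 0.2091]
tool_rot: [-0.065, 0.707, 0.064, 0.702]
ft_force: [-23.8, -2.9, 27.4]
gripper_width: 0.0126
local x 0.1815 y -0.0240 z 0.2091 F local -23.9 1.5 27.4 w 0.0126
top [(np.int32(203), array([264., 168.])), (np.int32(90), array([278., 245.]))]
side [(np.int32(38), array([259., 201.]))]
```

View pics/end.png

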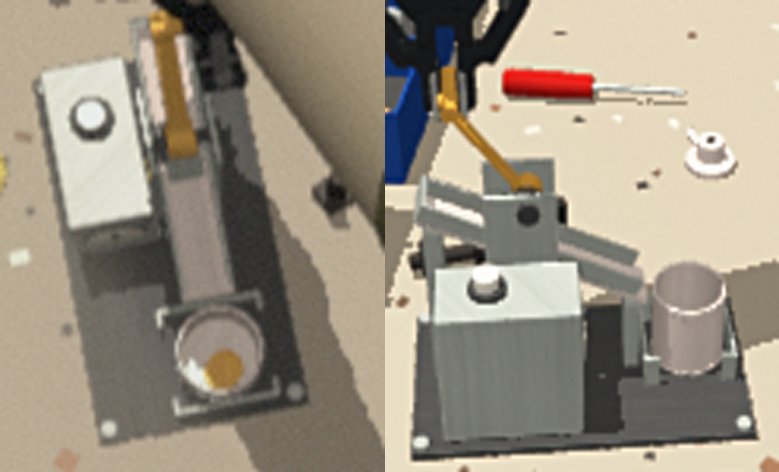

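Picture 12: the arm leans at its stop, held by the fingers. The chute is clear, and brass shows in the upright cup at top crop (222,368). I ease the push slightly, wait a moment, and check whether both tokens are in the cup.

```bash
python3 -m creep '{"dp":[[-0.001,0,-0.002],[0,0,0],[0,0,0],[0,0,0],[0,0,0]],"turn":[[0,0,0],[0,0,0],[0,0,0],[0,0,0],[0,0,0]],"fingers":[-0.9,-0.9,-0.9,-0.9,-0.9]}' 
python3 - <<'E'
from h import *
loc();t=cam('top')
for x0,y0,x1,y1 in((262,225,294,262),(250,140,290,190)):
    im=t[y0:y1,x0:x1].astype(int);sat=im[...,0]-im[...,2]
    print(x0,y0);print('\n'.join(''.join('.' if v<50 else chr(97+min(25,w//10)) for v,w in zip(r,q)) for r,q in zip(sat,im[...,0])))
E
```

```text
time_s: 32.72
eef_pos: [0.6807, -0.0215, 0.2092]
tool_rot: [-0.065, 0.706, 0.064, 0.702]
ft_force: [-19.9, -1.0, 22.3]
gripper_width: 0.0126
local x 0.1813 y -0.0239 z 0.2092 F local -19.8 2.7 22.3 w 0.0126
262 225
................................
................................
................................
................................
................................
................................
................................
................................
................................
................................
................................
................................
................................
................................
................................
...............oppop............
..............ppopppp...........
.............pppppqppp..........
............ppppppqppp..........
............ppppppqppop.........
...........qppppppqpppo.........
...........tqppoopqppp..........
...........wtqppoppppp..........
............wqppppppp...........
............wtqpoppon...........
.............uqppppo............
...........................
[... 1693 characters left out ...]
...
.............mmnmmn.....................
.............mmmmmnm....................
.............mnmnmmm....................
............lmmmnnnn....................
............lnnnnoook...................
............koooooopl...................
.............oppppppm...................
.............opppoppn...................
.............ooooooon...................
.............mnnnnnnn...................
.............lmmmmmmm...................
..............lllkk.....................
........................................
........................................
........................................
........................................
.......o................................
```

```bash
python3 -c "
from h import *
loc();print(ctrl.hand_in())"
```

```text
local x 0.1813 y -0.0239 z 0.2092 F local -19.1 2.3 22.7 w 0.0129
the job is handed in; nothing more can be done
None
```

I handed the job in at about 33 s, with the cup standing released in the bay and the fingers still holding the reset arm at its stop. One thing is not proven: I could see only one token's worth of brass in the cup.

- **Cup:** I took the farthest of the four cups, at top pixel (152,240), 0.57 m from the base. On the first lowering it caught, most likely on the chute lip, and tipped in the jaws. I set it upright on the counter, regripped it and lowered it again a little nearer the robot. The second time it touched the bay floor with no side force. After release it stood upright between the bay walls.
- **Reset arm:** I gripped the thumb pin at about 40 N (opening 12.6–12.9 mm against the 14 mm pin) and swung it about 77 mm along its arc. Pushing further raised the force without moving it, so it is at the stop. I then eased the push to about 30 N in all at the wrist, still held at the stop.
- **Tokens:** the last pictures show no tokens in the open parts of the chute. The stretch under the arm and frame is partly hidden. The brass in the cup covers about one token's area, with faint inner edges that suggest two lying on top of each other. I did not see two discs separately.
- **Other checks:**
  - The side camera placed the cup about 3 mm nearer the robot than the tool reading did. I used the side view to line it up with the bay.
  - No measured wrist force passed about 37 N.
  - I did not knowingly touch the other loose parts, but I made no separate check of them or of the other cups at the end.

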